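# Set a drum brake through the slot in its back plate

## Robot

A 7-joint arm with a two-finger parallel gripper is mounted at the origin on a cart in front of the work surface, level with it; the furniture and walls round the work are solid. World frame = base frame: x ahead of the robot, y to its left, z up, the work surface at z = 0. Lengths are in mm, angles in rad, forces in N, time in s.
With the tool pointing down it reaches from about 400 to 875 mm from the base axis. Payload 4.4 kg.
Tool frame: the origin (TCP) lies midway between the tips of the shut fingers; the grasp point (between the pads) lies 19 mm behind it (ctrl.grip_point_offset is the distance from the TCP to the grasp point, in mm); z points along the fingers, y is the direction in which the jaws open and shut (so a half turn about z gives the same grasp; the last joint's range is limited). The gripper opens to 85 mm and grips with 20 to 120 N. Pads are 22 mm wide; open, the fingers measure 114 mm over their backs; the gripper's body (76 mm by 85 mm) begins 54 mm behind the grasp point. The pads swing forward as they close: fully open they stand 13 mm farther back than shut.
Start: joints at [1.073, 0.628, 0.038, 1.517, -0.027, 0.996, -0.02], TCP at [272.057, -590.341, 231.313] pointing down, gripper open.
Joint ranges: [-3.06, 3.06], [-0.37, 2.12], [-1.25, 1.32], [0.18, 2.47], [-1.1, 4.24], [0.23, 1.98], [-2.94, 2.94]. Speed limits (rad/s): [2.57, 2.57, 3.14, 3.14, 3.14, 3.14, 3.14].

## Interface

Orientations are given as [roll, pitch, yaw] about the fixed x, y, z axes, in that order (R = Rz(yaw) Ry(pitch) Rx(roll)).
In Python, from cell import ctrl, imaging, models gives the robot as it stands. The module is installed in compiled form; this text tells all that it offers.
- The arm moves only by the tool drive_tool, never from a script. Its argument "deltas" is text: rows parted by semicolons, each of 5 numbers parted by spaces: the shift along the tool's x, y, z in m, then the turn about the tool's z in degrees, then the finger opening in m, from 0 to 0.0854. A call has 1 to 12 rows; each row is the pose to reach, as a shift and turn from the pose commanded when the call began, along the tool's axes at that moment; what a row does not reach only later rows make up. A row lasts 1/8 s, in which the tool goes at most 62.5 mm and 10.7 degrees, less where a joint would pass 70% of its speed; a pose out of reach is approached as far as the arm can. A call with a gripper value outside its range is refused whole. The fingers move at their own pace and stop on an object; the grip force is fixed at half the most. Time passes only in rows, so rows that repeat a pose let the fingers close. It gives the time, the measured TCP pose, the force and the opening at its end, in the units of the state.
- ctrl.read_state(): the state, without advancing time (a new reading comes with each control period).
- imaging.get_image(name): name is "scene" or "side" or "wrist"; returns a dict with "color" (480x640x3 uint8, red, green, blue), "range_z" (480x640 float32, mm along the optical axis (not along the pixel's ray), 0 where there is no reading), "vfov" (degrees; the focal length in pixels is half the picture's height over the tangent of half this angle, whatever the lens; pixels are square), "cx", "cy" (the principal point, pixels), "extrinsics" (4x4, takes a point from camera to world coordinates). Camera axes: x right, y down, z forward; pixel columns grow to the right and rows downward; lengths in mm; the calibration is good to about 2 mm. A picture is of the moment at which its call begins.
- ctrl.finish_job(): hands the job in, once; it reports no verdict.
Trained networks look in a picture, given as the dict that the camera call returned (one of the last four; its "shot" number tells which), for a name from the list of things; names that differ only in an ending like _2 or _b are one class to them, and where a whole thing is asked for, a point or a joint stands for the part that bears it (a point fixed in the world has none). Each returns a list of dicts, best first, with "score" (0 to 1); they miss things now and then, are a little off and sometimes report something else, mostly with a low value. They report only what shows in the picture. A call takes as long as a camera call. They do not tell look-alikes from the thing itself.
- models.spot_in(picture, thing): "point" ([column, row] in pixels, amid what is visible of it).
- models.landmark_of(picture, thing): "point" ([column, row] in pixels: a listed point, or the origin of a listed thing).
The state is a dict: "clock": time; "qpos": joint angles; "qd": joint speeds; "tau": joint torques, N m; "eef_pos": TCP position; "tool_rot": TCP orientation; "force": force on the tool from outside, world axes, zero at the start; "torque": the same for the moment, N m; "width": finger opening in mm.
Only numpy, scipy, OpenCV 4.12 (cv2) and the standard library are available. Lean on these libraries where they do the work, as an engineer would, in place of code of your own. Each camera call takes 0.05 s, during which the arm holds its last target.

## Task

Adjust the drum brake on its bench stand: take the brake spoon, which stands in the brake's hollow stub axle, and through the slot in the back plate push the star wheel's teeth outwards, tooth by tooth, the way the embossed arrow points, until the linings bite on the drum and the wheel gives no more under a firm but gentle push. Then back the wheel off two teeth for running clearance, never forcing it, and put the spoon back upright in the stub axle. Leave the dust plug and the pliers where they lie.

Things in the scene. Friction and masses are not known exactly. Their poses are not given: they have to be found in the camera images.
- brake: drum brake on a bolted green stand: iron drum, 173 mm across, under a grey back plate, 180 mm across, upper face 146 mm over the bench, fittings up to 20 mm higher. Origin on the bench under its centre. Adjuster slot on its -x side, wheel-cylinder bolts and bleed nipple on +x, lining inspection window on +y.
- slot (a point): middle of the adjuster slot, at the plate's upper face, 52 mm from the brake's centre. x runs along the slot towards the hub: -x is OUTWARDS, the tightening way (an embossed arrow beside the slot points there); y across; z up. A through slot, 30 mm in x by 13 mm in y; plate 4 mm thick; a lip 1.6 mm high round the slot.
- wheel_axle (a point): centre of the steel star wheel, hidden 29 mm under slot; axes as the slot's, axle along y. 12 teeth, tip radius 22 mm (topmost tip 7 mm below the plate's upper face), 11.5 mm from tip to tip, 9 mm wide; teeth 2.4 mm thick at the tip, 4.2 mm at radius 12; hub radius 13.5. Its angle is not known: a blade let down may land on a tooth or in a gap. Friction holds it; about 3 N at a tooth turns it.
- lining (a point): point on the left brake lining's outer face in the inspection window, 12 mm below the plate's upper face; axes as the brake's. Moves along +y, to the drum, 0.5 mm per tooth turned outwards (less than the noise of this reading). At the start 2 to 4.5 teeth short of the bite. At the bite the wheel stops dead. More than 20 N of the spoon on teeth, plate or hub would harm them.
- drum_track (a point): point on the drum's inner face opposite the lining, 78 mm from the brake's centre in +y; axes as the brake's. The lining touches when both points coincide in y; two teeth backed off leave 1.0 mm.
- hub (a point): middle of the mouth of the hollow stub axle, on top of its round nose (29 mm across) at the brake's centre, 162.5 mm over the bench; z up. The hole is upright, 13 mm wide and over 52 mm deep; the spoon's handle rests on the nose.
- spoon_grip (a point): middle of the brake spoon's handle. Loose tool, about 0.14 kg, upright in the hub. Black handle 20 (x) by 24 (y) by 76 mm (z, up); its lower end rests on the hub's nose, so this point is 38 mm above hub. Below it a straight steel blade on the axis, 52 mm long (tip 90 mm below this point), 3.5 mm thick in x, 8 mm wide in y, the last 5 mm tapering to 1.8 by 6 mm.
- dust_plug: round black rubber plug, 22 mm across and 10 mm high, lying loose on the back plate; origin under its centre. To be left alone.
- pliers: combination pliers, 54 by 177 by 12 mm, lying on the bench; origin under the middle. To be left alone.
There are look-alikes about, which are no part of the job. What is shaped like the part that bears spoon_grip but green is not meant.

How it is judged:
By the outcome, as a careful person would: the job done as asked, in the order asked, and still so for the second after the job is handed in, with the robot touching nothing.
It also fails if it takes over 67 s, if anything falls off the work surface, if the arm or the gripper's body presses on something with over 40 N, if the wrist force passes 120 N, or if a joint passes its speed limit or range.

## Working session

There is one attempt and no reset: what is moved stays moved. The work goes in short steps, Python scripts to look and compute and a tool call to move; the robot and the scene stay as the last step left them, time stands still between calls to the robot, and variables do not carry over. Pictures are saved under pics/ and viewed, and the job is handed in when it is done.

Besides the shell and the picture viewer there is one more tool, called as name(argument=value, ...), one argument or row to a line, values as JSON. drive_tool: Moves the arm, as the interface text tells. Its arguments: {"type":"object","properties":{"deltas":{"type":"string"}},"required":["deltas"]}

```bash
mkdir -p pics; ls
cat > h.py <<'E'
import numpy as np, cv2
from cell import ctrl, imaging, models
def save(p,name,crop=None,s=1):
    im=p["color"][:,:,::-1].copy()
    if crop: im=im[crop[1]:crop[3],crop[0]:crop[2]]
    if s!=1: im=cv2.resize(im,None,fx=s,fy=s,interpolation=cv2.INTER_CUBIC)
    cv2.imwrite("pics/"+name,im)
def f(p): return 240/np.tan(np.radians(p["vfov"])/2)
def px2w(p,u,v,z=None):
    # z: world height plane if given, else range
    E=np.array(p["extrinsics"]);F=f(p)
    d=np.array([(u-p["cx"])/F,(v-p["cy"])/F,1.0])
    if z is None:
        r=p["range_z"][int(round(v)),int(round(u))]
        return (E@np.r_[d*r,1])[:3]
    dw=E[:3,:3]@d; o=E[:3,3]
    return o+dw*(z-o[2])/dw[2]
def w2px(p,P):
    E=np.linalg.inv(np.array(p["extrinsics"])); c=E[:3,:3]@np.asarray(P)+E[:3,3]
    return np.array([p["cx"]+f(p)*c[0]/c[2],p["cy"]+f(p)*c[1]/c[2]])
E
python3 - <<'E'
from h import *
np.set_printoptions(precision=2,suppress=True)
for n in ["scene","side","wrist"]:
    p=imaging.get_image(n); save(p,n+"0.png")
    print(n,p["vfov"],p["cx"],p["cy"],np.array(p["extrinsics"]).tolist())
    for t in ["brake","slot","hub","spoon_grip","lining","drum_track","dust_plug","pliers"]:
        for r in models.landmark_of(p,t)[:3]: print(t,np.round(r["point"],1),round(r["score"],2),px2w(p,*r["point"]) if 0<=r["point"][0]<639.5 and 0<=r["point"][1]<479.5 else "")
print(ctrl.read_state())
E
```

```text
pics
scene 45.738628135344236 317.7161095273555 243.1441695807042 [[-0.6160649027401299, -0.46620508905795377, 0.6349148372406017, -359.5874990688795], [-0.787693922521456, 0.3661818920806392, -0.4954282050257188, 435.8099775012841], [-0.0015231659649972706, -0.8053344875570081, -0.59281872702938, 853.5876837510223], [0.0, 0.0, 0.0, 1.0]]
brake [361.9 265.3] 0.72 [ 399.05 -287.37   21.11]
slot [369.  204.4] 0.92 [ 400.89 -300.06  183.97]
hub [366.7 207.7] 0.89 [ 405.03 -297.68  174.25]
spoon_grip [366.8 193.5] 0.9 [ 404.79 -295.26  211.72]
spoon_grip [182.1 273. ] 0.71 [533.23  95.7  105.28]
drum_track [403.  227.8] 0.8 [ 31.48  -3.31 451.12]
dust_plug [386.9 210.6] 0.39 [ 396.23 -352.82  148.96]
pliers [295.2 313.5] 0.57 [383.21 -81.47  -1.17]
side 47.528717489081046 318.591718625376 247.5097791317655 [[-0.5240829556901472, 0.7402976680591079, -0.4210658122209953, 848.5701224966332], [0.851659777163902, 0.4534793732629502, -0.2627395706515775, 113.75567861153304], [-0.0035608308317819936, -0.4963021465713091, -0.8681425572983383, 963.6347622852189], [0.0, 0.0, 0.0, 1.0]]
brake [257.
[... 501 characters left out ...]
 246.30091374750606 [[0.4181771539429497, -0.8687644775789335, -0.26528503617274896, 339.66681244200197], [-0.9083640708621777, -0.3994290301075637, -0.12381908041179601, -558.7751232338308], [0.0016070740077268734, 0.29275370604713646, -0.9561865324866273, 373.65040039751955], [0.0, 0.0, 0.0, 1.0]]
{'clock': 1.35, 'qpos': array([ 1.07,  0.63,  0.04,  1.52, -0.03,  1.  , -0.02]), 'qd': array([-0.,  0.,  0., -0., -0.,  0.,  0.]), 'tau': array([ -0.  , -56.33,   1.23, -19.38,   0.01,   0.  ,   0.  ]), 'eef_pos': array([ 272.06, -590.35,  231.31]), 'tool_rot': array([ 3.14, -0.  ,  0.43]), 'force': array([-0.52, -0.32,  0.72]), 'torque': array([ 0.01,  0.01, -0.03]), 'width': 85.35449626116517}
```

View pictures.

View pics/scene0.png

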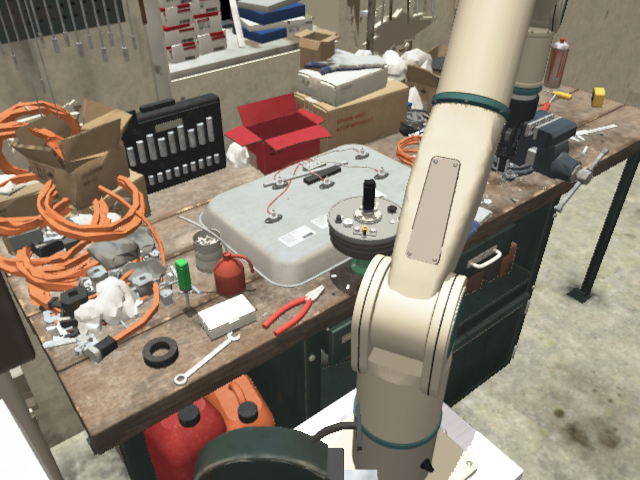

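View pics/side0.png

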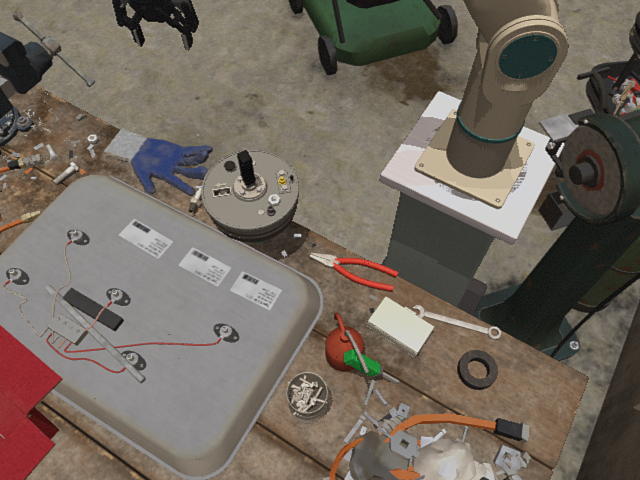

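View pics/wrist0.png

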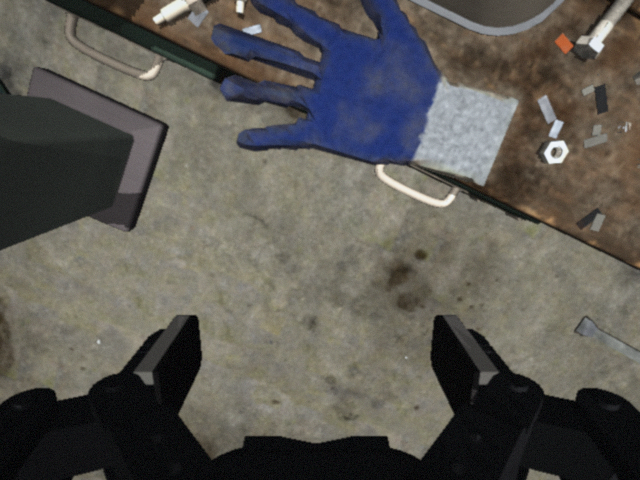

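Run:
```python
from h import *
im=cv2.imread("pics/side0.png")[120:260,170:330]
cv2.imwrite("pics/side0z.png",cv2.resize(im,None,fx=5,fy=4.2,interpolation=cv2.INTER_CUBIC))
im=cv2.imread("pics/scene0.png")[160:290,310:440]
cv2.imwrite("pics/scene0z.png",cv2.resize(im,None,fx=4.6,fy=4.6,interpolation=cv2.INTER_CUBIC))
```

```text
(no output)
```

View pics/side0z.png

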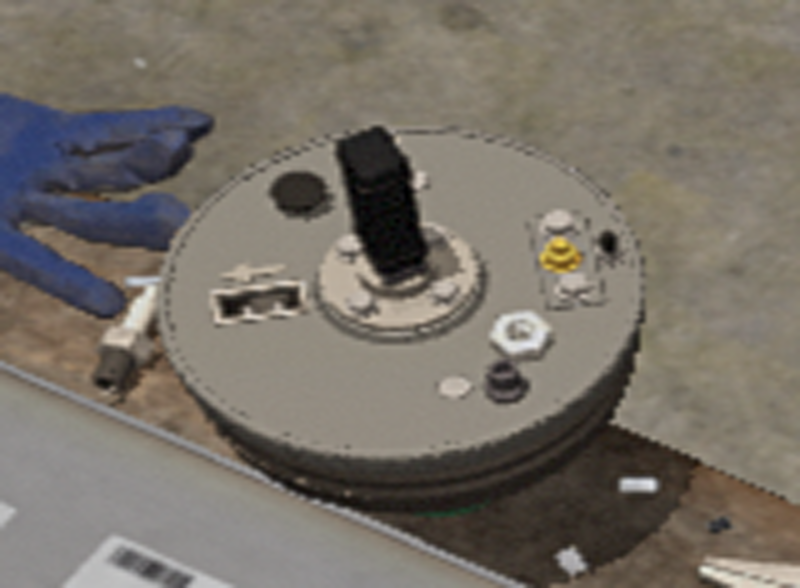

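View pics/scene0z.png

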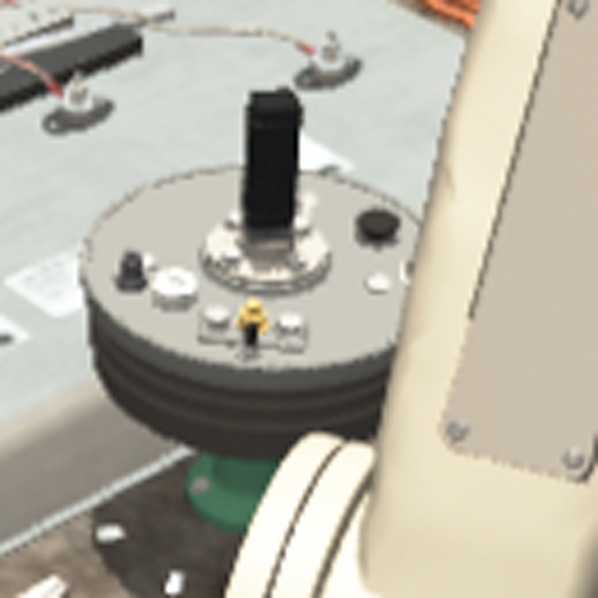

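Run:
```python
from h import *
np.set_printoptions(precision=1,suppress=True)
p=imaging.get_image("side")
print("slot",px2w(p,221.6,191.4,146),px2w(p,225.2,191.8,146),"hub",px2w(p,250.1,182.8,162.5),"grip",px2w(p,248.9,169.6,200.5))
c=lambda u,v:(170+u/5,120+v/4.2)
for n,q in dict(plug=(300,192),slotL=(214,303),slotR=(304,297),bleed=(560,255),bolt1=(560,217),bolt2=(574,287),spoontop=(360,140)).items():
    print(n,px2w(p,*c(*q),240 if n=="spoontop" else 146))
# circle edges of plate by range
R=p["range_z"]; E=np.array(p["extrinsics"]);F=f(p)
v,u=np.mgrid[0:480,0:640]
P=np.stack([(u-p["cx"])/F*R,(v-p["cy"])/F*R,R],-1)@E[:3,:3].T+E[:3,3]
m=(abs(P[...,2]-146)<4)&(u>190)&(u<310)&(v>130)&(v<270)
q=P[m][:,:2].astype(np.float32)
print(m.sum(),P[m].mean(0),cv2.minEnclosingCircle(q))
p=imaging.get_image("scene")
print("hub",px2w(p,366.7,207.7,162.5),"grip",px2w(p,366.8,193.5,200.5))
print(ctrl.read_state()['clock'])
```

```text
slot [ 444.  -347.9  146. ] [ 441.2 -341.7  146. ] hub [ 409.7 -305.8  162.5] grip [ 408.1 -304.3  200.5]
plug [ 387.8 -370.   146. ]
slotL [ 453.7 -360.7  146. ]
slotR [ 433.9 -334.4  146. ]
bleed [ 365.7 -266.6  146. ]
bolt1 [ 348.2 -278.3  146. ]
bolt2 [ 377.6 -252.6  146. ]
spoontop [ 408.7 -312.7  240. ]
4651 [ 419.5 -304.2  146.7] ((410.0561828613281, -308.5865173339844), 92.05950927734375)
hub [ 418.3 -310.4  162.5] grip [ 418.1 -308.   200.5]
1.45
```

drive_tool(
  deltas="0 0 -0.060 0 0.085; 0.040 -0.030 -0.109 -5 0.085; 0.080 -0.065 -0.109 -10 0.085; 0.120 -0.100 -0.109 -14.4 0.085; 0.165 -0.135 -0.109 -14.4 0.085; 0.205 -0.165 -0.109 -14.4 0.085; 0.230 -0.190 -0.109 -14.4 0.085; 0.235 -0.198 -0.109 -14.4 0.085; 0.235 -0.198 -0.109 -14.4 0.085; 0.235 -0.198 -0.109 -14.4 0.085",
)

```text
clock: 2.7
eef_pos: [401.8, -313.9, 340.3]
tool_rot: [3.141, 0.001, 0.68]
force: [0.3, 0.1, 0.2]
width: 84.8
```

Run:
```python
from h import *
np.set_printoptions(precision=2,suppress=True)
p=imaging.get_image("wrist"); save(p,"wrist1.png"); np.save("w1.npy",p,allow_pickle=True)
for t in ["brake","slot","hub","spoon_grip","lining","drum_track","dust_plug","wheel_axle"]:
  for r in models.landmark_of(p,t)[:2]:
    u,v=r["point"]; z=dict(brake=0,slot=146,hub=162.5,spoon_grip=200.5,lining=134,drum_track=134,dust_plug=146,wheel_axle=117)[t]
    print(t,np.round(r["point"],1),round(r["score"],2),px2w(p,u,v,z), px2w(p,u,v) if 0<=u<639.5 and 0<=v<479.5 else "")
s=ctrl.read_state();print(s['clock'],s['eef_pos'],s['tool_rot'],s['force'],np.array(p['extrinsics']))
```

```text
brake [315.9 180.6] 0.6 [ 410.04 -308.05    0.  ] [ 425.9  -294.82  154.06]
slot [373.2 198.7] 0.89 [ 444.02 -343.65  146.  ] [ 443.29 -347.28  130.14]
hub [312.1 204.7] 0.59 [ 409.46 -304.07  162.5 ] [ 417.65 -297.97  214.66]
spoon_grip [311.8 217.2] 0.72 [ 408.07 -305.26  200.5 ] [ 415.14 -299.97  239.14]
lining [323.  278.2] 0.43 [ 356.43 -359.71  134.  ] [ 356.98 -359.23  135.83]
drum_track [317.4 281.3] 0.59 [ 350.64 -357.57  134.  ] [ 350.77 -357.46  134.42]
dust_plug [350.7 257.2] 0.81 [ 391.38 -363.08  146.  ] [ 393.53 -360.03  156.62]
wheel_axle [371.7 196.6] 0.93 [ 443.28 -347.89  117.  ] [ 443.82 -345.19  129.13]
3.15 [ 402.56 -312.32  340.28] [-3.14 -0.    0.68] [-0.74 -0.09  0.29] [[   0.63   -0.74   -0.23  459.71]
 [  -0.78   -0.6    -0.19 -266.63]
 [   0.      0.29   -0.96  482.56]
 [   0.      0.      0.      1.  ]]
```

View pics/wrist1.png

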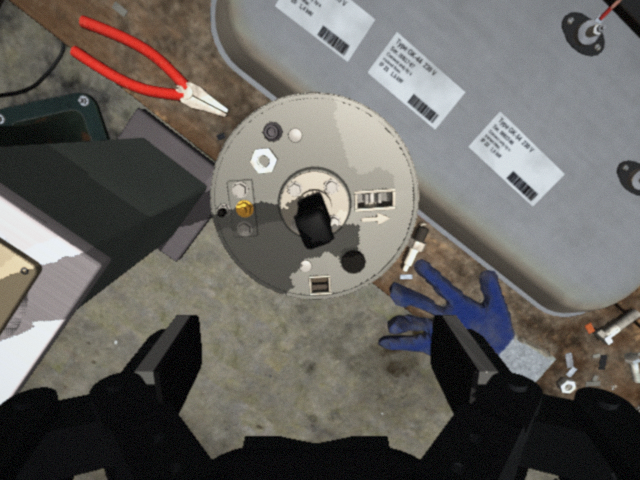

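Run:
```python
from h import *
im=cv2.imread("pics/wrist1.png")[90:305,205:425]
cv2.imwrite("pics/wrist1z.png",cv2.resize(im,None,fx=2.75,fy=2.75,interpolation=cv2.INTER_CUBIC))
im=cv2.imread("pics/wrist1.png")[170:260,280:400]
cv2.imwrite("pics/wrist1y.png",cv2.resize(im,None,fx=6,fy=6,interpolation=cv2.INTER_CUBIC))
```

```text
(no output)
```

View pics/wrist1y.png

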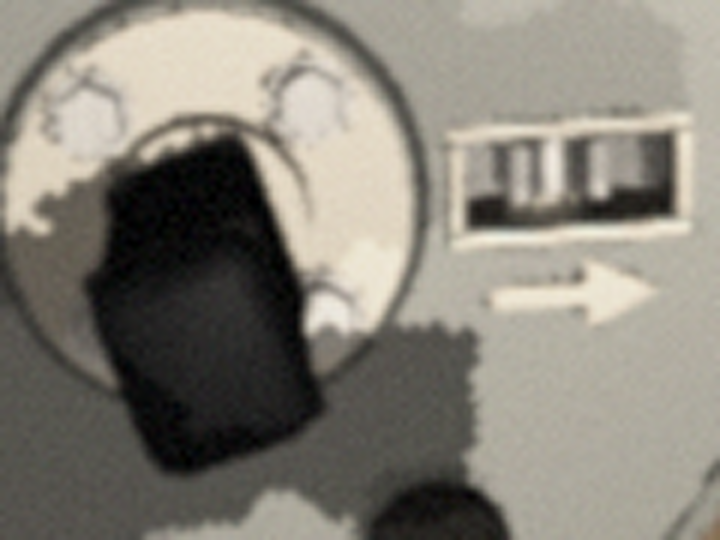

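Run:
```python
from h import *
np.set_printoptions(precision=2,suppress=True)
p=np.load("w1.npy",allow_pickle=True).item()
c=lambda q:(280+(q[0]+.5)/6-.5,170+(q[1]+.5)/6-.5)
g=cv2.cvtColor(p["color"],cv2.COLOR_RGB2GRAY)
W=[px2w(p,*c(q),238.5) for q in [(93,283),(170,472),(325,405),(262,235)]]
print(np.array(W))
for a,b in [(0,1),(1,2)]:
    d=W[b]-W[a]; print(np.linalg.norm(d),np.degrees(np.arctan2(d[1],d[0])))
print("top centre",np.mean(W,0), (W[0]+W[2])/2)
S=[px2w(p,*c(q),147) for q in [(450,130),(690,115),(690,232),(455,245)]]
print("slot",np.array(S),np.mean(S,0))
for a,b in [(0,1),(3,2)]:
    d=S[b]-S[a]; print(np.linalg.norm(d),np.degrees(np.arctan2(d[1],d[0])))
# plate via range
R=p["range_z"]; E=np.array(p["extrinsics"]);F=f(p)
v,u=np.mgrid[0:480,0:640]
P=np.stack([(u-p["cx"])/F*R,(v-p["cy"])/F*R,R],-1)@E[:3,:3].T+E[:3,3]
m=(abs(P[...,2]-146)<5)&(u>205)&(u<425)&(v>85)&(v<305)
n,l,st,ce=cv2.connectedComponentsWithStats(m.astype(np.uint8))
k=1+np.argmax(st[1:,4]); m=l==k
print("plate",np.median(P[m],0),cv2.minEnclosingCircle(P[m][:,:2].astype(np.float32)))
m=(abs(P[...,2]-238)<4)&(u>270)&(u<350)&(v>170)&(v<260)
print("top",m.sum(),P[m].mean(0),cv2.minAreaRect(P[m][:,:2].astype(np.float32)))
# depth in slot
np.set_printoptions(linewidth=250,precision=0)
print(P[190:212:2,352:400,2])
```

```text
[[ 408.6  -291.65  238.5 ]
 [ 397.38 -311.    238.5 ]
 [ 413.7  -319.23  238.5 ]
 [ 423.79 -302.25  238.5 ]]
22.373081392894555 -120.0890725692164
18.270751439998214 -26.754313965334664
top centre [ 410.87 -306.03  238.5 ] [ 411.15 -305.44  238.5 ]
slot [[ 438.89 -326.81  147.  ]
 [ 461.95 -351.94  147.  ]
 [ 449.44 -363.33  147.  ]
 [ 426.7  -338.21  147.  ]] [ 444.25 -345.07  147.  ]
34.105473952897135 -47.46169511193559
33.88060460516761 -47.83282884334222
plate [ 420.74 -299.37  146.02] ((408.5199890136719, -306.68310546875), 90.54947662353516)
top 1048 [ 409.43 -305.88  237.68] ((408.7029724121094, -306.4644775390625), (24.33078384399414, 19.89845848083496), 59.8271484375)
[[145. 145. 146. 147. 146. 145. 146. 146. 146. 146. 147. 146. 146. 147. 147. 145. 148. 147. 146. 147. 148. 147. 147. 147. 148. 148. 147. 148. 147. 148. 149. 148. 148. 148. 148. 147. 147. 148. 146. 148. 149. 147. 147. 147. 147. 146. 147. 146.]
 [145. 146. 149. 147. 148. 148. 148. 149. 147. 147. 147. 148. 148. 148. 146. 148. 148. 147. 149. 147. 147. 147. 147. 147. 147. 147. 148. 148. 147. 146. 129. 130. 131. 131
[... 1560 characters left out ...]
8.  88.  87.  87.  88.  88.  87. 120. 121. 123. 122. 122. 123. 124. 123. 123. 122. 124. 121. 121.  87.  89. 142. 142. 142. 143. 142. 143. 144. 143. 144. 144. 145. 144. 146. 148. 147. 147. 146. 145. 148. 146. 145.]
 [147. 145. 145. 148. 147. 143. 146. 144. 145. 146. 146. 145. 146. 145. 147. 147. 147. 147. 148. 149. 147. 148. 148. 148. 147. 148. 149. 148. 148. 147. 147. 148. 148. 148. 148. 148. 148. 147. 147. 148. 147. 147. 147. 144. 146. 145. 145. 146.]
 [146. 147. 145. 147. 147. 148. 146. 148. 147. 148. 149. 483. 148. 147. 147. 147. 149. 148. 148. 147. 147. 147. 146. 147. 147. 148. 148. 147. 145. 147. 146. 145. 146. 147. 146. 146. 146. 147. 146. 145. 145. 145. 145. 146. 144. 146. 147. 147.]]
```

drive_tool(
  deltas="0.0088 -0.0006 0.010 -10 0.085; 0.0088 -0.0006 0.040 -20.8 0.085; 0.0088 -0.0006 0.080 -20.8 0.085; 0.0088 -0.0006 0.120 -20.8 0.085; 0.0088 -0.0006 0.150 -20.8 0.085; 0.0088 -0.0006 0.160 -20.8 0.085; 0.0088 -0.0006 0.160 -20.8 0.085; 0.0088 -0.0006 0.160 -20.8 0.085",
)

```text
clock: 4.15
eef_pos: [409.9, -306.7, 181.5]
tool_rot: [3.139, 0.0, 1.046]
force: [0.1, -0.2, 0.8]
width: 85.1
```

Run:
```python
from h import *
np.set_printoptions(precision=2,suppress=True)
p=imaging.get_image("wrist"); save(p,"wrist2.png")
s=ctrl.read_state();print(s['clock'],s['eef_pos'],s['tool_rot'],s['force'])
R=p["range_z"]; E=np.array(p["extrinsics"]);F=f(p)
v,u=np.mgrid[0:480,0:640]
P=np.stack([(u-p["cx"])/F*R,(v-p["cy"])/F*R,R],-1)@E[:3,:3].T+E[:3,3]
m=(abs(P[...,2]-238)<5)&(np.hypot(P[...,0]-409,P[...,1]+306)<25)
print("top",m.sum(),P[m].mean(0),cv2.minAreaRect(P[m][:,:2].astype(np.float32)))
```

```text
4.2 [ 409.91 -306.7   181.56] [3.14 0.   1.05] [-0.21  0.11  0.07]
top 4832 [ 411.23 -302.29  237.39] ((410.17047119140625, -303.9873046875), (20.686952590942383, 20.192590713500977), 59.125553131103516)
```

View pics/wrist2.png

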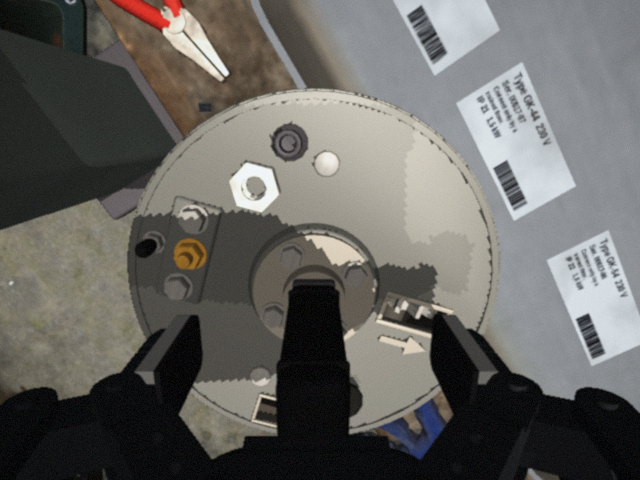

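Run:
```python
from h import *
p=imaging.get_image("wrist"); np.save("w2.npy",p,allow_pickle=True)
save(p,"wrist2z.png",(365,280,465,365),7)
R=p["range_z"]; E=np.array(p["extrinsics"]);F=f(p)
v,u=np.mgrid[0:480,0:640]
P=np.stack([(u-p["cx"])/F*R,(v-p["cy"])/F*R,R],-1)@E[:3,:3].T+E[:3,3]
z=np.clip((P[280:365,365:465,2]-110)/40*255,0,255).astype(np.uint8)
cv2.imwrite("pics/wrist2d.png",cv2.resize(z,None,fx=7,fy=7,interpolation=cv2.INTER_NEAREST))
```

```text
(no output)
```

View pics/wrist2z.png

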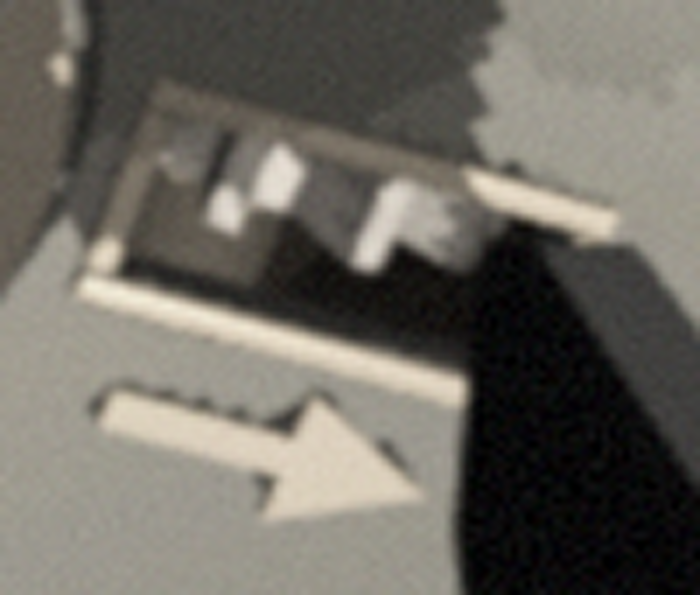

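View pics/wrist2d.png

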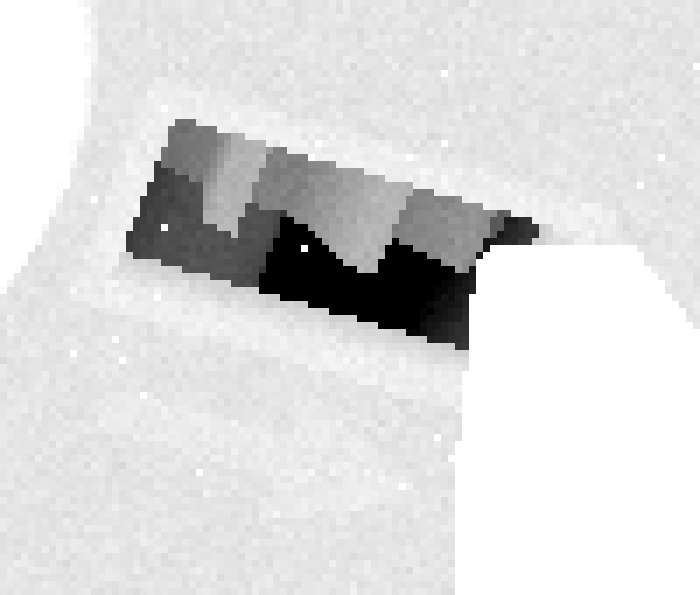

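```bash
cat > prof.py <<'E'
from h import *
def cloud(p):
    R=p["range_z"]; E=np.array(p["extrinsics"]);F=f(p)
    v,u=np.mgrid[0:480,0:640]
    return np.stack([(u-p["cx"])/F*R,(v-p["cy"])/F*R,R],-1)@E[:3,:3].T+E[:3,3]
def inslot(p,S,ang):
    P=cloud(p)-np.r_[S,146]
    c,s=np.cos(ang),np.sin(ang)   # ang: brake +x direction
    return np.stack([P[...,0]*c+P[...,1]*s,-P[...,0]*s+P[...,1]*c,P[...,2]],-1)
E
python3 - <<'E'
from prof import *
np.set_printoptions(precision=2,suppress=True)
p=np.load("w2.npy",allow_pickle=True).item()
c=lambda q:(365+(q[0]+.5)/7-.5,280+(q[1]+.5)/7-.5)
TL,BL,TR=[px2w(p,*c(q),146.8) for q in [(157,85),(80,290),(622,222)]]
print(TL,BL,TR,np.linalg.norm(TR-TL),np.linalg.norm(BL-TL),np.degrees(np.arctan2(*(TR-TL)[1::-1])),"centre",(BL+TR)/2)
for fn in ["w1.npy","w2.npy"]:
    p=np.load(fn,allow_pickle=True).item()
    S=np.array([444.2,-345.0]); a=np.radians(132.2)
    Q=inslot(p,S,a)
    hole=(Q[...,2]<-5)&(abs(Q[...,0])<22)&(abs(Q[...,1])<12)&(Q[...,2]>-26)
    q=Q[hole]
    print(fn,hole.sum())
    for x in np.arange(-19,20,1.0):
        k=(abs(q[:,0]-x)<.5)
        if k.sum(): print(x,k.sum(),"z top90",np.percentile(q[k,2],85).round(1),"y",q[k,1].min().round(1),q[k,1].max().round(1))
E
```

```text
[ 438.57 -326.48  146.8 ] [ 426.61 -337.86  146.8 ] [ 462.25 -352.4   146.8 ] 35.10808170360026 16.510862468334057 -47.58319268965347 centre [ 444.43 -345.13  146.8 ]
w1.npy 364
-18.0 1 z top90 -24.4 y -1.5 -1.5
-17.0 5 z top90 -22.0 y -0.9 2.7
-16.0 3 z top90 -13.9 y 2.1 3.8
-15.0 9 z top90 -12.1 y -3.5 3.5
-14.0 9 z top90 -12.5 y -3.7 3.5
-13.0 10 z top90 -12.3 y -3.8 3.8
-12.0 12 z top90 -13.4 y -3.7 3.7
-11.0 14 z top90 -14.2 y -3.4 4.0
-10.0 9 z top90 -15.3 y -3.3 4.0
-9.0 10 z top90 -15.9 y -3.3 3.8
-8.0 7 z top90 -17.1 y -2.4 4.2
-6.0 10 z top90 -7.0 y -4.1 3.9
-5.0 13 z top90 -7.4 y -4.1 10.9
-4.0 21 z top90 -7.3 y -4.0 10.8
-3.0 19 z top90 -9.1 y -3.5 10.2
-2.0 21 z top90 -12.3 y -3.5 10.6
-1.0 16 z top90 -15.7 y -3.0 10.3
0.0 13 z top90 -15.3 y -3.0 10.2
1.0 14 z top90 -15.1 y -3.2 10.0
2.0 14 z top90 -15.3 y -3.2 10.1
3.0 13 z top90 -12.8 y -3.7 10.2
4.0 11 z top90 -9.4 y -3.9 10.3
5.0 13 z top90 -7.8 y -4.0 10.4
6.0 18 z top90 -6.8 y -4.0 10.4
7.0 20 z top90 -7.6 y -3.7 5.2
8.0 8 z top90 -17.1 y -2.5 4.1
9.0 7 z top90 -17.3 y -2.3 4.3
10.0 8 z top90 -17.0 y -2.5 3.8
11.0 
[... 218 characters left out ...]
-12.3 y -1.6 4.1
-13.0 25 z top90 -12.4 y -1.2 4.2
-12.0 18 z top90 -13.6 y -1.2 3.8
-11.0 24 z top90 -14.0 y -0.4 4.2
-10.0 13 z top90 -14.7 y -0.1 3.8
-7.0 1 z top90 -9.9 y 2.9 2.9
-6.0 16 z top90 -7.5 y -3.0 4.2
-5.0 25 z top90 -7.1 y -3.2 11.9
-4.0 44 z top90 -7.2 y -3.2 11.4
-3.0 55 z top90 -8.9 y -2.5 11.4
-2.0 51 z top90 -11.4 y -1.9 11.6
-1.0 32 z top90 -14.0 y -0.5 11.9
0.0 21 z top90 -15.1 y -0.1 11.9
1.0 21 z top90 -15.3 y 0.0 11.6
2.0 14 z top90 -15.2 y 0.3 11.9
3.0 13 z top90 -23.0 y 7.8 11.8
4.0 15 z top90 -22.8 y -1.5 11.7
5.0 28 z top90 -8.0 y -2.5 11.7
6.0 47 z top90 -7.4 y -3.4 11.6
7.0 63 z top90 -7.7 y -3.3 4.8
8.0 19 z top90 -14.3 y -2.8 4.7
9.0 7 z top90 -17.5 y 0.9 3.9
```

drive_tool(
  deltas="0 0 0 0 0.05; 0 0 0 0 0.02; 0 0 0 0 0.01; 0 0 0 0 0.01; 0 0 0 0 0.01; 0 0 0 0 0.01",
)

```text
clock: 5.0
eef_pos: [409.2, -306.2, 180.5]
tool_rot: [3.141, -0.0, 1.046]
force: [0.8, -0.2, 2.0]
width: 19.1
```

Run:
```python
from h import *
np.set_printoptions(precision=2,suppress=True)
s=ctrl.read_state();print(s['clock'],s['eef_pos'],s['tool_rot'],s['force'],s['torque'],s['width'])
```

```text
5.0 [ 409.23 -306.22  180.47] [ 3.14 -0.    1.05] [ 0.82 -0.15  2.05] [ 0.02  0.06 -0.05] 19.092295472767884
```

drive_tool(
  deltas="0 0 -0.010 0 0.01; 0 0 -0.030 0 0.01; 0 0 -0.055 0 0.01; 0 0 -0.070 0 0.01; -0.004 0.013 -0.070 6 0.01; -0.008 0.026 -0.070 12 0.01; -0.0128 0.0394 -0.065 17.6 0.01; -0.0128 0.0394 -0.065 17.6 0.01; -0.0128 0.0394 -0.065 17.6 0.01",
)

```text
clock: 6.12
eef_pos: [436.2, -336.3, 245.2]
tool_rot: [-3.14, 0.0, 0.741]
force: [0.2, 0.3, -1.4]
width: 19.2
```

Run:
```python
from h import *
np.set_printoptions(precision=2,suppress=True)
s=ctrl.read_state();print(s['clock'],s['eef_pos'],s['tool_rot'],s['force'],s['torque'],s['width'])
for n in ["side","wrist"]:
    p=imaging.get_image(n); save(p,n+"3.png"); np.save(n[0]+"3.npy",p,allow_pickle=True)
    if n=="side": save(p,"side3z.png",(170,100,330,260),3.75)
s=ctrl.read_state();print(s['clock'],s['eef_pos'],s['tool_rot'],s['force'],s['torque'],s['width'])
```

```text
6.125 [ 436.22 -336.29  245.2 ] [-3.14  0.    0.74] [ 0.17  0.33 -1.38] [ 0.02 -0.02 -0.03] 19.198809679319066
6.225 [ 436.37 -336.43  245.43] [-3.14 -0.    0.74] [-0.68  0.74 -2.21] [-0.01 -0.05 -0.03] 19.23401753127268
```

View pics/side3z.png

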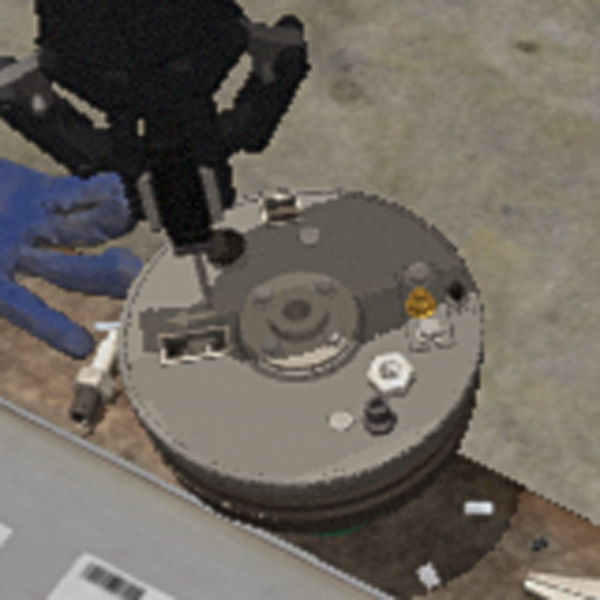

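View pics/wrist3.png

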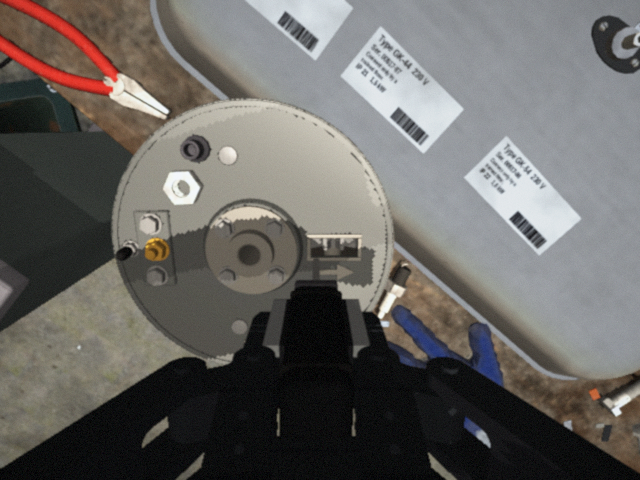

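Run:
```python
from prof import *
np.set_printoptions(precision=2,suppress=True)
p=np.load("s3.npy",allow_pickle=True).item()
for P in [(436.3,-336.4,175.3),(436.3,-336.4,227),(444.3,-345.1,146),(409.3,-306.6,162.5)]: print(w2px(p,P),(w2px(p,P)-[170,100])*3.75)
save(p,"side3y.png",(200,150,260,200),12)
p=np.load("w3.npy",allow_pickle=True).item()
save(p,"wrist3z.png",(295,220,375,270),10)
Q=inslot(p,np.array([444.3,-345.1]),np.radians(132.3))
hole=(Q[...,2]<-5)&(abs(Q[...,0])<22)&(abs(Q[...,1])<5)&(Q[...,2]>-26);q=Q[hole]
for x in np.arange(-17,18,1.0):
  k=(abs(q[:,0]-x)<.5)
  if k.sum(): print(x,k.sum(),np.percentile(q[k,2],85).round(1),q[k,1].min().round(1),q[k,1].max().round(1))
```

```text
[226.74 181.58] [212.78 305.92]
[222.21 163.38] [195.78 237.69]
[222.71 192.18] [197.68 345.68]
[249.87 182.49] [299.51 309.32]
-15.0 12 -13.3 -2.2 4.1
-14.0 18 -12.5 -2.7 3.9
-13.0 13 -13.2 -2.2 4.3
-12.0 17 -13.5 -2.3 4.4
-11.0 16 -14.1 -2.2 4.2
-10.0 11 -14.7 -2.0 3.5
-9.0 18 -16.5 -1.4 4.3
-8.0 8 -16.6 -1.5 3.7
-7.0 8 -17.5 -0.8 4.2
-6.0 12 -7.7 -3.5 4.0
-5.0 23 -7.3 -3.9 4.2
-4.0 13 -7.3 -3.6 3.5
-3.0 23 -8.5 -3.4 3.8
-2.0 21 -11.5 -2.9 4.4
-1.0 10 -14.7 -1.8 4.1
0.0 19 -15.0 -1.7 5.0
1.0 10 -14.9 -1.7 4.5
2.0 20 -15.0 -1.8 4.9
3.0 10 -12.6 -2.4 4.0
4.0 14 -10.9 -3.0 4.3
5.0 21 -7.2 -3.7 3.6
6.0 12 -7.5 -3.8 4.0
7.0 24 -7.3 -3.8 3.7
8.0 17 -17.5 -1.0 4.3
9.0 8 -17.3 -1.0 4.1
10.0 17 -16.7 -1.2 4.7
11.0 10 -15.6 -1.7 4.1
12.0 9 -15.5 -1.6 4.1
13.0 19 -14.5 -1.9 4.8
14.0 10 -13.6 -2.3 4.4
15.0 20 -12.7 -2.6 4.1
```

View pics/side3y.png

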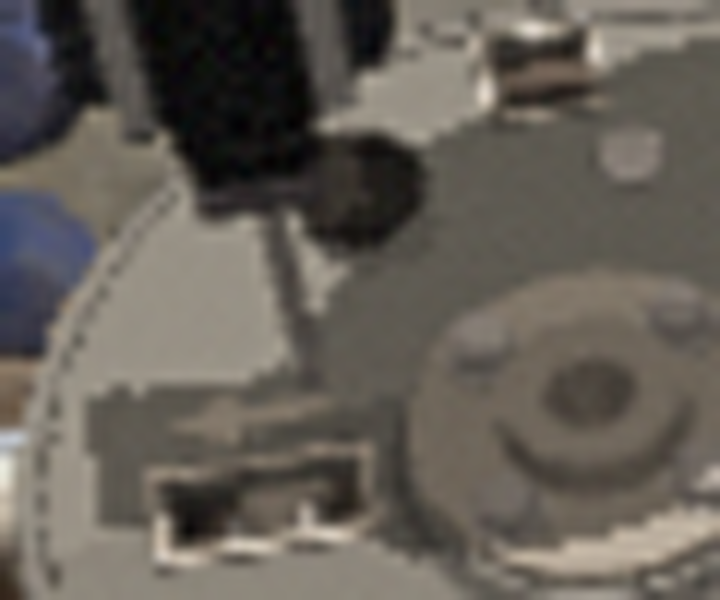

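View pics/wrist3z.png

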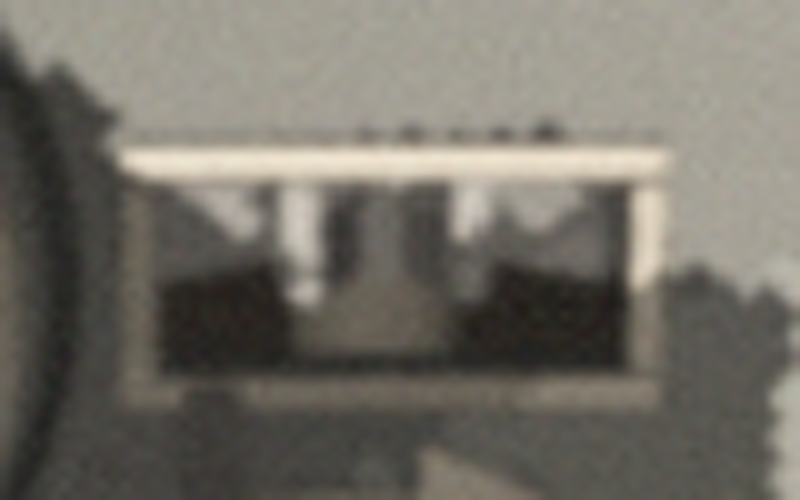

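drive_tool(
  deltas="0 0.001 0.012 0 0.01; 0 0.001 0.024 0 0.01; 0 0.001 0.030 0 0.01; 0 0.001 0.034 0 0.01; 0 0.001 0.034 0 0.01",
)

```text
clock: 6.85
eef_pos: [437.3, -337.6, 211.0]
tool_rot: [-3.141, 0.0, 0.739]
force: [-0.2, 0.2, -1.0]
width: 19.3
```

drive_tool(
  deltas="0 0 0.003 0 0.01; 0 0 0.006 0 0.01; 0 0 0.008 0 0.01; 0 0 0.008 0 0.01",
)

```text
clock: 7.35
eef_pos: [437.3, -337.6, 203.2]
tool_rot: [-3.141, 0.0, 0.739]
force: [0.0, 0.0, -0.1]
width: 19.6
```

```bash
cat > st.py <<'E'
from h import *
np.set_printoptions(precision=2,suppress=True)
s=ctrl.read_state()
S=np.array([444.3,-345.1]);a=np.radians(132.3);X=np.array([np.cos(a),np.sin(a)]);Y=np.array([-X[1],X[0]])
d=s['eef_pos'][:2]-S
print(s['clock'],"slotx %.2f y %.2f tipz %.2f"%(d@X,d@Y,s['eef_pos'][2]-216),"yaw",np.degrees(s['tool_rot'][2]).round(2),"F slotx %.2f y %.2f z %.2f"%(s['force'][:2]@X,s['force'][:2]@Y,s['force'][2]),s['torque'],s['width'])
E
python3 st.py
```

```text
7.35 slotx 10.21 y 0.13 tipz -12.83 yaw 42.34 F slotx 0.00 y -0.02 z -0.13 [ 0.01 -0.04 -0.01] 19.56885104617953
```

drive_tool(
  deltas="0 0.001 0 0 0.01; 0 0.002 0 0 0.01; 0 0.003 0 0 0.01; 0 0.004 0 0 0.01; 0 0.005 0 0 0.01",
)

```text
clock: 7.98
eef_pos: [440.6, -341.1, 203.4]
tool_rot: [-3.141, 0.0, 0.739]
force: [-3.0, 3.1, 3.1]
width: 19.3
```

```bash
python3 st.py
```

```text
7.975 slotx 5.49 y 0.07 tipz -12.59 yaw 42.34 F slotx 4.33 y 0.13 z 3.10 [0.8  0.74 0.02] 19.321049710525294
```

drive_tool(
  deltas="0 0.0012 0 0 0.01; 0 0.0024 0 0 0.01; 0 0.0036 0 0 0.01; 0 0.0048 0 0 0.01; 0 0.006 0 0 0.01",
)

```text
clock: 8.6
eef_pos: [444.8, -345.7, 203.2]
tool_rot: [-3.141, -0.0, 0.739]
force: [-1.5, 3.1, 0.8]
width: 19.5
```

```bash
python3 st.py
```

```text
8.6 slotx -0.80 y 0.07 tipz -12.82 yaw 42.34 F slotx 3.36 y -0.97 z 0.84 [ 0.75  0.63 -0.06] 19.4568559426172
```

drive_tool(
  deltas="0 0.0012 0 0 0.01; 0 0.0024 0 0 0.01; 0 0.0036 0 0 0.01; 0 0.0048 0 0 0.01; 0 0.006 0 0 0.01; 0 0.007 0 0 0.01",
)

```text
clock: 9.35
eef_pos: [449.6, -351.2, 203.4]
tool_rot: [3.141, 0.0, 0.739]
force: [-1.9, 3.0, -1.8]
width: 19.6
```

```bash
python3 st.py
```

```text
9.35 slotx -8.14 y 0.19 tipz -12.64 yaw 42.33 F slotx 3.48 y -0.65 z -1.77 [0.74 0.68 0.02] 19.587448553643995
```

drive_tool(
  deltas="0 -0.0015 0 0 0.01; 0 -0.0015 -0.005 0 0.01; 0 -0.0015 -0.010 0 0.01; 0 -0.007 -0.010 0 0.01; 0 -0.0133 -0.010 0 0.01; 0 -0.0133 -0.010 0 0.01; 0 -0.0133 -0.010 0 0.01",
)

```text
clock: 10.22
eef_pos: [440.7, -341.2, 213.3]
tool_rot: [3.141, -0.0, 0.739]
force: [0.1, -0.4, -1.5]
width: 19.3
```

```bash
cat > wh.py <<'E'
import sys
from prof import *
p=imaging.get_image("wrist"); n=sys.argv[1]
save(p,n+".png",(240,200,440,350),4); np.save(n+".npy",p,allow_pickle=True)
Q=inslot(p,np.array([444.3,-345.1]),np.radians(132.3))
hole=(Q[...,2]<-5)&(abs(Q[...,0])<22)&(abs(Q[...,1])<4.5)&(Q[...,2]>-26);q=Q[hole]
o=[]
for x in np.arange(-16,17,1.0):
  k=(abs(q[:,0]-x)<.5)
  if k.sum(): o.append("%d:%.1f(%d)"%(x,np.percentile(q[k,2],85),k.sum()))
print(" ".join(o))
E
python3 wh.py w4; python3 st.py
```

```text
-16:-18.7(5) -15:-18.4(7) -14:-19.1(11) -13:-19.2(6) -12:-10.3(11) -11:-9.4(22) -10:-10.0(19) -9:-10.8(14) -8:-12.1(19) -7:-13.4(18) -6:-14.7(17) -5:-15.8(8) -4:-15.8(15) -3:-15.4(16) -2:-7.9(11) -1:-6.6(25) 0:-6.7(13) 1:-6.8(24) 2:-13.9(18) 3:-15.9(17) 4:-16.5(5) 5:-15.8(10) 6:-13.9(10) 7:-12.8(5) 8:-10.9(21) 9:-9.0(22) 10:-8.6(14) 11:-9.3(22) 12:-10.6(7) 13:-18.3(14) 14:-17.5(14) 15:-17.5(7) 16:-17.0(15)
10.275 slotx 5.25 y 0.06 tipz -2.71 yaw 42.34 F slotx 0.10 y 0.38 z -0.36 [0.   0.02 0.04] 19.475427527840125
```

View pics/w4.png

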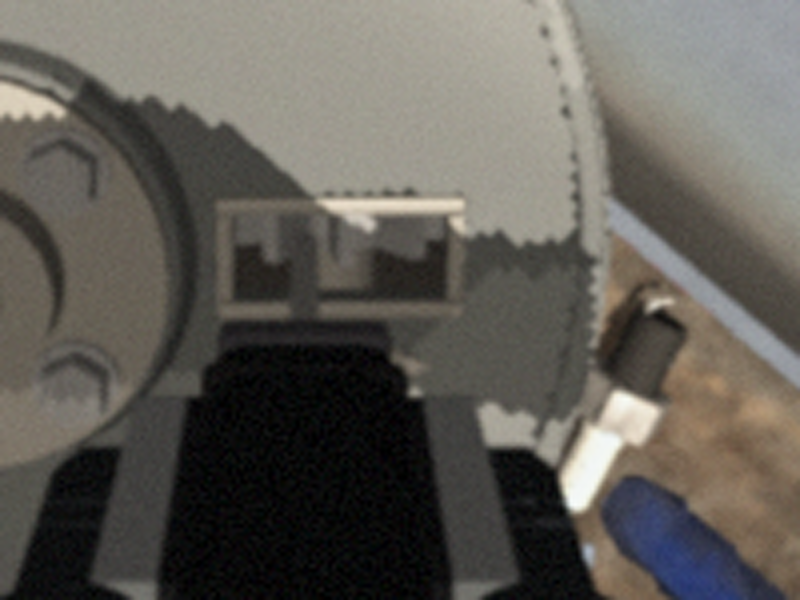

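drive_tool(
  deltas="0 0.0009 0.003 0 0.01; 0 0.0009 0.007 0 0.01; 0 0.0009 0.010 0 0.01; 0 0.002 0.010 0 0.01; 0 0.003 0.010 0 0.01; 0 0.004 0.010 0 0.01",
)

```text
clock: 11.02
eef_pos: [442.9, -343.7, 203.3]
tool_rot: [-3.14, 0.0, 0.739]
force: [-0.7, 1.9, -0.2]
width: 19.0
```

```bash
python3 st.py
```

```text
11.025 slotx 2.01 y 0.10 tipz -12.74 yaw 42.34 F slotx 1.92 y -0.77 z -0.15 [0.51 0.44 0.05] 19.03281713261599
```

drive_tool(
  deltas="0 0.0008 0 0 0.01; 0 0.0016 0 0 0.01; 0 0.0024 0 0 0.01",
)

```text
clock: 11.4
eef_pos: [444.6, -345.5, 203.2]
tool_rot: [-3.14, 0.0, 0.739]
force: [-1.8, 3.0, 0.1]
width: 19.4
```

drive_tool(
  deltas="0 0.0006 0 0 0.01; 0 0.0012 0 0 0.01",
)

```text
clock: 11.65
eef_pos: [445.5, -346.6, 203.1]
tool_rot: [-3.141, 0.0, 0.739]
force: [-1.7, 2.6, -1.6]
width: 19.4
```

```bash
python3 st.py
```

```text
11.65 slotx -1.86 y 0.11 tipz -12.92 yaw 42.34 F slotx 3.03 y -0.48 z -1.61 [ 0.79  0.59 -0.05] 19.42604790565625
```

drive_tool(
  deltas="0 0.0005 0 0 0.01; 0 0.001 0 0 0.01",
)

```text
clock: 11.9
eef_pos: [446.1, -347.3, 203.0]
tool_rot: [-3.141, 0.0, 0.739]
force: [-2.8, 3.8, -2.4]
width: 19.7
```

drive_tool(
  deltas="0 0.0005 0 0 0.01; 0 0.001 0 0 0.01",
)

```text
clock: 12.15
eef_pos: [446.9, -348.3, 203.2]
tool_rot: [-3.141, 0.0, 0.739]
force: [-2.5, 2.1, -1.8]
width: 19.4
```

drive_tool(
  deltas="0 0.0005 0 0 0.01; 0 0.001 0 0 0.01",
)

```text
clock: 12.4
eef_pos: [447.8, -349.1, 203.4]
tool_rot: [3.141, 0.0, 0.739]
force: [-3.5, 2.4, -2.4]
width: 19.3
```

drive_tool(
  deltas="0 0.0005 0 0 0.01; 0 0.001 0 0 0.01",
)

```text
clock: 12.65
eef_pos: [448.5, -349.9, 203.4]
tool_rot: [3.141, -0.0, 0.739]
force: [-1.7, 2.5, -1.9]
width: 19.4
```

drive_tool(
  deltas="0 0.0005 0 0 0.01; 0 0.001 0 0 0.01",
)

```text
clock: 12.9
eef_pos: [449.1, -350.5, 203.4]
tool_rot: [3.142, -0.0, 0.739]
force: [-2.6, 3.4, -0.3]
width: 19.2
```

drive_tool(
  deltas="0 0.0005 0 0 0.01; 0 0.001 0 0 0.01",
)

```text
clock: 13.15
eef_pos: [449.3, -350.8, 203.2]
tool_rot: [-3.14, 0.0, 0.739]
force: [-2.9, 3.7, -0.3]
width: 19.1
```

drive_tool(
  deltas="0 0.0005 0 0 0.01; 0 0.0005 0 0 0.01",
)

```text
clock: 13.4
eef_pos: [449.4, -350.8, 203.2]
tool_rot: [-3.139, 0.0, 0.739]
force: [-3.8, 4.2, 0.9]
width: 19.1
```

```bash
python3 st.py
```

```text
13.4 slotx -7.64 y 0.12 tipz -12.82 yaw 42.34 F slotx 5.63 y -0.02 z 0.89 [ 1.28  1.21 -0.03] 19.05653733490825
```

drive_tool(
  deltas="0 0.0005 0 0 0.01; 0 0.001 0 0 0.01; 0 0.001 0 0 0.01",
)

```text
clock: 13.78
eef_pos: [449.6, -351.0, 203.1]
tool_rot: [-3.138, 0.0, 0.739]
force: [-4.9, 5.3, 1.5]
width: 19.6
```

```bash
python3 st.py
```

```text
13.775 slotx -7.91 y 0.09 tipz -12.86 yaw 42.35 F slotx 7.23 y 0.03 z 1.52 [1.54 1.46 0.01] 19.56391973663294
```

drive_tool(
  deltas="0 0.0007 0 0 0.01; 0 0.0015 0 0 0.01; 0 0.0015 0 0 0.01; 0 0.0015 0 0 0.01",
)

```text
clock: 14.28
eef_pos: [449.8, -351.2, 203.0]
tool_rot: [-3.135, 0.001, 0.739]
force: [-6.0, 6.5, 3.7]
width: 19.2
```

```bash
python3 st.py
```

```text
14.275 slotx -8.24 y 0.08 tipz -12.99 yaw 42.35 F slotx 8.84 y 0.12 z 3.72 [ 2.    1.86 -0.01] 19.159574928388494
```

drive_tool(
  deltas="0 -0.002 0 0 0.01; 0 -0.0045 0 0 0.01; 0 -0.0045 -0.005 0 0.01; 0 -0.0045 -0.010 0 0.01; 0 -0.0045 -0.010 0 0.01",
)

```text
clock: 14.9
eef_pos: [449.8, -351.1, 214.3]
tool_rot: [3.138, -0.001, 0.739]
force: [0.8, 0.7, -1.1]
width: 19.4
```

```bash
python3 wh.py w5; python3 st.py
```

```text
-15:-17.6(7) -14:-18.5(7) -13:-18.5(14) -12:-19.2(7) -11:-9.5(24) -10:-8.8(18) -9:-9.3(6) -8:-9.6(12) -7:-12.4(12) -6:-13.7(10) -5:-14.6(19) -4:-15.8(18) -3:-15.4(9) -2:-15.6(18) -1:-8.2(22) 0:-6.5(26) 1:-6.4(24) 2:-9.0(10) 3:-15.7(8) 4:-15.7(15) 5:-16.1(13) 6:-15.1(11) 7:-14.1(18) 8:-12.2(19) 9:-10.7(20) 10:-9.0(23) 11:-9.2(11) 12:-9.4(21) 14:-18.6(12) 15:-18.5(12) 16:-18.6(8)
14.95 slotx -7.62 y 0.00 tipz -2.11 yaw 42.33 F slotx -0.24 y -0.61 z -1.97 [ 0.03  0.02 -0.04] 19.431799818569456
```

View pics/w5.png

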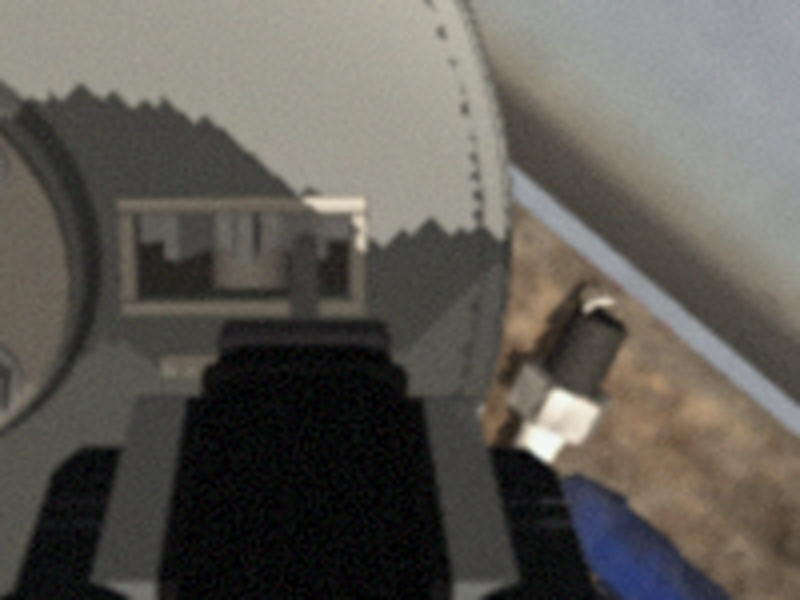

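drive_tool(
  deltas="0 -0.0034 0 0 0.01; 0 -0.0034 0.004 0 0.01; 0 -0.0034 0.008 0 0.01; 0 -0.0034 0.011 0 0.01; 0 -0.0034 0.011 0 0.01",
)

```text
clock: 15.58
eef_pos: [446.3, -347.5, 201.9]
tool_rot: [-3.141, 0.0, 0.739]
force: [-0.4, -0.4, -1.0]
width: 19.3
```

```bash
python3 st.py
```

```text
15.575 slotx -3.13 y 0.12 tipz -14.10 yaw 42.34 F slotx -0.02 y 0.58 z -0.98 [ 0.03 -0.05 -0.02] 19.256177606122787
```

drive_tool(
  deltas="0 -0.0005 -0.001 0 0.01; 0 -0.0015 -0.001 0 0.01; 0 -0.0025 -0.001 0 0.01; 0 -0.0035 -0.001 0 0.01",
)

```text
clock: 16.08
eef_pos: [444.8, -345.7, 203.7]
tool_rot: [3.139, -0.0, 0.739]
force: [2.1, -2.4, -2.5]
width: 19.4
```

```bash
python3 st.py
```

```text
16.075 slotx -0.80 y 0.07 tipz -12.34 yaw 42.33 F slotx -3.16 y 0.07 z -2.54 [-0.63 -0.59  0.04] 19.36929130023675
```

drive_tool(
  deltas="0 -0.001 0 0 0.01; 0 -0.002 0 0 0.01; 0 -0.003 0 0 0.01; 0 -0.004 0 0 0.01",
)

```text
clock: 16.58
eef_pos: [441.6, -342.2, 203.4]
tool_rot: [3.141, -0.0, 0.739]
force: [1.8, -3.0, -2.5]
width: 19.6
```

drive_tool(
  deltas="0 -0.001 0 0 0.01; 0 -0.002 0 0 0.01; 0 -0.003 0 0 0.01; 0 -0.004 0 0 0.01; 0 -0.004 0 0 0.01",
)

```text
clock: 17.2
eef_pos: [438.5, -338.9, 203.3]
tool_rot: [-3.141, 0.0, 0.739]
force: [1.1, -1.3, -0.5]
width: 19.3
```

```bash
python3 st.py
```

```text
17.2 slotx 8.48 y 0.10 tipz -12.66 yaw 42.34 F slotx -1.67 y 0.07 z -0.50 [-0.61 -0.57 -0.04] 19.265471254507176
```

Retract 2 mm, lift, and look.

drive_tool(
  deltas="0 0.002 0 0 0.01; 0 0.0025 -0.005 0 0.01; 0 0.0025 -0.010 0 0.01; 0 0.008 -0.010 0 0.01; 0 0.0122 -0.010 0 0.01; 0 0.0122 -0.010 0 0.01",
)

```text
clock: 17.95
eef_pos: [447.1, -348.4, 213.1]
tool_rot: [-3.141, 0.0, 0.739]
force: [0.0, -0.1, -1.2]
width: 19.2
```

```bash
python3 wh.py w6; python3 st.py
cat > fit.py <<'E'
import sys
from prof import *
from scipy.optimize import minimize_scalar
# fit wheel angle: model top profile z(x) for angle th (deg, mod 30), from several views
def radial(th,x,z,x0,z0):
    # signed depth metric: distance of points from the wheel outline
    r=np.hypot(x-x0,z-z0); a=np.degrees(np.arctan2(x-x0,z-z0))-th
    a=(a+15)%30-15
    # tooth local coords
    u=r*np.cos(np.radians(a)); t=np.abs(r*np.sin(np.radians(a)))
    h=2.1-(u-12)*.09
    # distance to outline approx: union of tooth (u<=22,t<=h) and disc 13.5
    dt=np.maximum(u-22,t-h); dd=r-13.5
    return np.minimum(dt,dd)
for fn in sys.argv[1:]:
    p=np.load(fn,allow_pickle=True).item()
    Q=inslot(p,np.array([444.3,-345.1]),np.radians(132.3))
    m=(Q[...,2]<-6)&(abs(Q[...,0])<15)&(abs(Q[...,1])<4)&(Q[...,2]>-20)
    q=Q[m]
    best=None
    for x0 in np.arange(-1,1.1,.25):
      for z0 in (-29.5,-29,-28.5,-28):
        for th in np.arange(-15,15,.5):
            d=np.abs(radial(th,q[:,0],q[:,2],x0,z0)); c=np.minimum(d,2).mean()
            if best is None or c<best[0]: best=(c,th,x0,z0)
    c0=[(np.minimum(np.abs(radial(th,q[:,0],q[:,2],0,-29)),2).mean(),th) for th in np.arange(-15,15,.25)]
    print(fn,len(q),"best",np.round(best,2),"fixed",np.round(min(c0),2))
E
python3 fit.py w1.npy w2.npy w3.npy w4.npy w5.npy w6.npy
```

```text
-15:-17.1(7) -14:-18.1(13) -13:-18.1(7) -12:-18.3(12) -11:-9.4(11) -10:-9.3(22) -9:-8.7(16) -8:-9.3(19) -7:-10.8(20) -6:-12.9(15) -5:-14.9(5) -4:-15.5(10) -3:-15.7(10) -2:-15.3(9) -1:-13.7(19) 0:-6.6(25) 1:-6.6(26) 2:-6.7(13) 3:-11.0(18) 4:-16.1(9) 5:-16.1(16) 6:-15.7(15) 7:-15.0(10) 8:-13.5(19) 9:-12.0(20) 10:-10.2(22) 11:-9.2(16) 12:-9.7(17) 13:-10.2(11) 14:-19.5(6) 15:-18.8(13) 16:-18.5(14)
18.0 slotx -3.99 y 0.16 tipz -2.94 yaw 42.33 F slotx -0.06 y 0.91 z -1.35 [0.05 0.05 0.  ] 19.45984614382432
w1.npy 277 best [  0.43 -14.5    0.5  -29.  ] fixed [  0.43 -13.25]
w2.npy 449 best [  0.41 -14.5    0.5  -29.  ] fixed [  0.42 -13.  ]
w3.npy 415 best [  0.34 -14.5    0.5  -29.  ] fixed [  0.36 -13.  ]
w4.npy 419 best [  0.36  -2.5    0.5  -29.  ] fixed [ 0.37 -1.5 ]
w5.npy 416 best [  0.38   0.     0.5  -29.  ] fixed [0.4 1.5]
w6.npy 413 best [  0.38   2.     0.5  -29.  ] fixed [0.39 3.25]
```

View pics/w6.png

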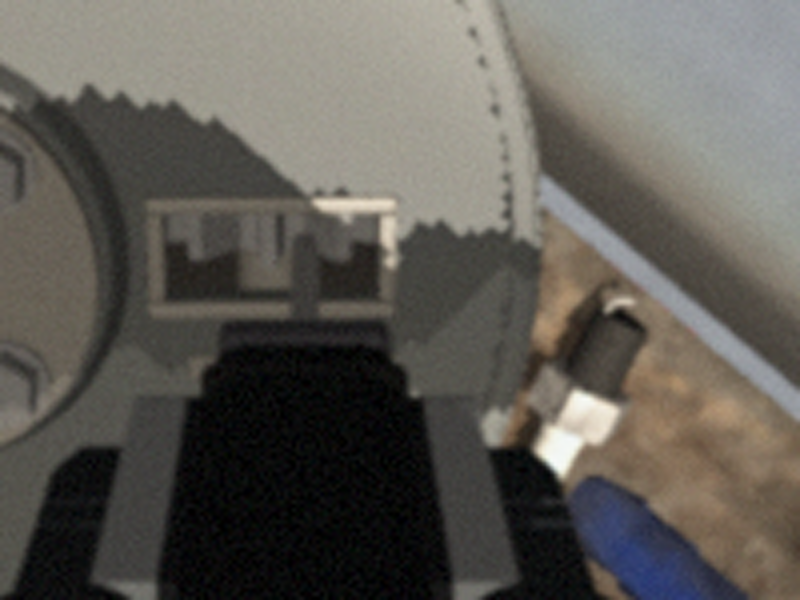

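drive_tool(
  deltas="0 -0.0005 0.004 0 0.01; 0 -0.0005 0.008 0 0.01; 0 -0.0005 0.010 0 0.01; 0 -0.0015 0.010 0 0.01; 0 -0.0025 0.010 0 0.01; 0 -0.0035 0.010 0 0.01; 0 -0.0045 0.010 0 0.01",
)

```text
clock: 18.88
eef_pos: [444.6, -345.5, 203.7]
tool_rot: [3.139, -0.0, 0.739]
force: [1.8, -2.1, -2.4]
width: 19.3
```

drive_tool(
  deltas="0 -0.001 0 0 0.01; 0 -0.002 0 0 0.01; 0 -0.003 0 0 0.01; 0 -0.004 0 0 0.01; 0 -0.005 0 0 0.01",
)

```text
clock: 19.5
eef_pos: [440.6, -341.2, 203.4]
tool_rot: [3.141, -0.0, 0.739]
force: [3.3, -2.3, -2.9]
width: 19.7
```

```bash
python3 st.py
```

```text
19.5 slotx 5.39 y 0.07 tipz -12.57 yaw 42.34 F slotx -3.94 y -0.84 z -2.87 [-0.8  -0.71  0.01] 19.724915660203635
```

drive_tool(
  deltas="0 -0.0008 0 0 0.01; 0 -0.0016 0 0 0.01; 0 -0.0016 0 0 0.01",
)

```text
clock: 19.88
eef_pos: [439.4, -339.7, 203.4]
tool_rot: [-3.141, -0.0, 0.739]
force: [3.7, -2.8, -1.0]
width: 18.9
```

```bash
python3 st.py
```

```text
19.875 slotx 7.28 y 0.04 tipz -12.64 yaw 42.34 F slotx -4.56 y -0.89 z -1.00 [-0.58 -0.67  0.01] 18.918203721839465
```

drive_tool(
  deltas="0 -0.0005 0 0 0.01; 0 -0.0005 0 0 0.01",
)

```text
clock: 20.12
eef_pos: [439.1, -339.5, 203.3]
tool_rot: [-3.141, -0.0, 0.739]
force: [1.9, -2.1, -0.2]
width: 19.3
```

```bash
python3 st.py
```

```text
20.125 slotx 7.65 y 0.09 tipz -12.67 yaw 42.34 F slotx -2.85 y -0.01 z -0.21 [-0.65 -0.65 -0.04] 19.336733186226354
```

drive_tool(
  deltas="0 0.002 0 0 0.01; 0 0.0025 -0.005 0 0.01; 0 0.0025 -0.010 0 0.01; 0 0.008 -0.010 0 0.01; 0 0.0118 -0.010 0 0.01; 0 0.0118 -0.010 0 0.01",
)

```text
clock: 20.88
eef_pos: [447.2, -348.5, 213.1]
tool_rot: [-3.141, -0.0, 0.739]
force: [-0.7, -1.1, -0.3]
width: 19.6
```

```bash
python3 wh.py w7; python3 st.py; python3 fit.py w5.npy w6.npy w7.npy
```

```text
-15:-18.4(7) -14:-18.6(13) -13:-19.7(8) -12:-18.7(10) -11:-10.1(11) -10:-9.3(22) -9:-9.5(22) -8:-11.2(14) -7:-11.9(17) -6:-13.4(13) -5:-15.4(10) -4:-15.8(5) -3:-15.5(10) -2:-15.6(16) -1:-9.6(12) 0:-6.4(26) 1:-6.5(26) 2:-9.3(11) 3:-15.6(17) 4:-15.4(9) 5:-16.3(16) 6:-15.3(17) 7:-13.4(17) 8:-11.8(15) 9:-10.8(17) 10:-9.1(23) 11:-9.0(23) 12:-9.3(12) 13:-15.6(5) 14:-18.2(13) 15:-18.4(7) 16:-17.5(14)
20.925 slotx -4.17 y 0.14 tipz -2.92 yaw 42.33 F slotx 0.13 y 0.79 z -0.66 [ 0.   -0.01 -0.05] 19.371453844074377
w5.npy 416 best [  0.38   0.     0.5  -29.  ] fixed [0.4 1.5]
w6.npy 413 best [  0.38   2.     0.5  -29.  ] fixed [0.39 3.25]
w7.npy 416 best [  0.35   0.     0.5  -29.  ] fixed [0.38 1.25]
```

Run:
```python
from prof import *
np.set_printoptions(precision=2,suppress=True)
p=np.load("w3.npy",allow_pickle=True).item()
save(p,"hub3.png",(200,200,300,300),6)
P=cloud(p)
m=(abs(P[...,2]-162.5)<1.5)&(np.hypot(P[...,0]-409.3,P[...,1]+306.6)<17)
v,u=np.nonzero(m); print(m.sum(),P[m].mean(0),cv2.minEnclosingCircle(P[m][:,:2].astype(np.float32)))
h=(P[...,2]<158)&(np.hypot(P[...,0]-409.3,P[...,1]+306.6)<10)
print(h.sum(),np.argwhere(h).mean(0), px2w(p,np.argwhere(h).mean(0)[1],np.argwhere(h).mean(0)[0],162.5))
print(px2w(p,249,254,162.5))
```

```text
1270 [ 408.99 -306.27  162.34] ((408.8720397949219, -306.5138244628906), 14.264948844909668)
297 [254.12 249.24] [ 409.8 -306.2  162.5]
[ 409.76 -306.04  162.5 ]
```

View pics/hub3.png

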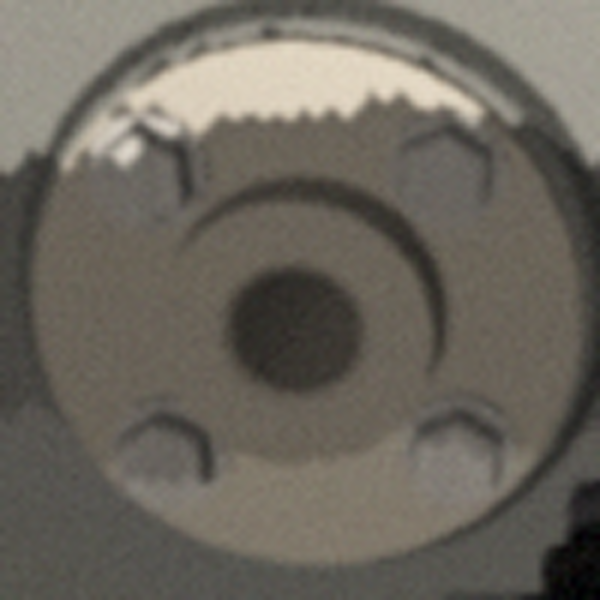

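Run:
```python
from prof import *
for fn,x in [("w4.npy",5.25),("w5.npy",-7.6),("w7.npy",-4.17)]:
    p=np.load(fn,allow_pickle=True).item()
    Q=inslot(p,np.array([444.3,-345.1]),np.radians(132.3))
    for lo,hi in [(4,10),(10,16),(20,26)]:
        m=(Q[...,2]>lo)&(Q[...,2]<hi)&(abs(Q[...,0]-x)<8)&(abs(Q[...,1])<8); q=Q[m]
        if len(q): print(fn,lo,len(q),"dx",(q[:,0].min()-x).round(2),(q[:,0].max()-x).round(2),"y",q[:,1].min().round(2),np.median(q[:,1]).round(2))
```

```text
w4.npy 4 23 dx -1.09 1.66 y -3.82 -3.45
w4.npy 10 26 dx -1.04 2.15 y -3.82 -3.5
w4.npy 20 32 dx -0.98 2.09 y -3.92 -3.44
w5.npy 4 25 dx -1.9 0.86 y -4.07 -3.58
w5.npy 10 21 dx -1.84 1.37 y -3.94 -3.5
w5.npy 20 33 dx -1.75 1.33 y -4.04 -3.67
w7.npy 4 24 dx -1.43 1.32 y -3.76 -3.31
w7.npy 10 21 dx -1.38 1.28 y -3.63 -3.24
w7.npy 20 36 dx -1.82 1.73 y -3.86 -3.36
```

drive_tool(
  deltas="0 0 -0.015 0 0.01; 0 0 -0.035 0 0.01; 0 -0.018 -0.035 0 0.01; 0 -0.036 -0.035 0 0.01; 0.0004 -0.0565 -0.035 0 0.01; 0.0004 -0.0565 -0.035 0 0.01; 0.0004 -0.0565 -0.035 0 0.01",
)

```text
clock: 21.8
eef_pos: [410.1, -307.0, 249.1]
tool_rot: [3.139, -0.0, 0.739]
force: [-0.0, -0.3, -0.7]
width: 19.3
```

```bash
python3 st.py
python3 - <<'E'
from prof import *
p=imaging.get_image("wrist"); save(p,"w8.png",(240,160,440,310),4); np.save("w8.npy",p,allow_pickle=True)
P=cloud(p)
print(ctrl.read_state()['eef_pos'])
m=(abs(P[...,2]-162.3)<1.5)&(np.hypot(P[...,0]-409.3,P[...,1]+306.6)<17)
print(m.sum(),P[m].mean(0),cv2.minEnclosingCircle(P[m][:,:2].astype(np.float32)))
p=imaging.get_image("side"); save(p,"s8.png",(190,110,290,210),6)
E
```

```text
21.8 slotx 51.16 y -0.37 tipz 33.14 yaw 42.33 F slotx -0.20 y 0.25 z -0.70 [-0.04 -0.    0.02] 19.284948515916835
[ 410.12051664 -307.0843223   248.9085019 ]
1150 [ 409.50192869 -305.59688421  162.32796583] ((408.6508483886719, -306.3334655761719), 14.30244255065918)
```

View pics/w8.png

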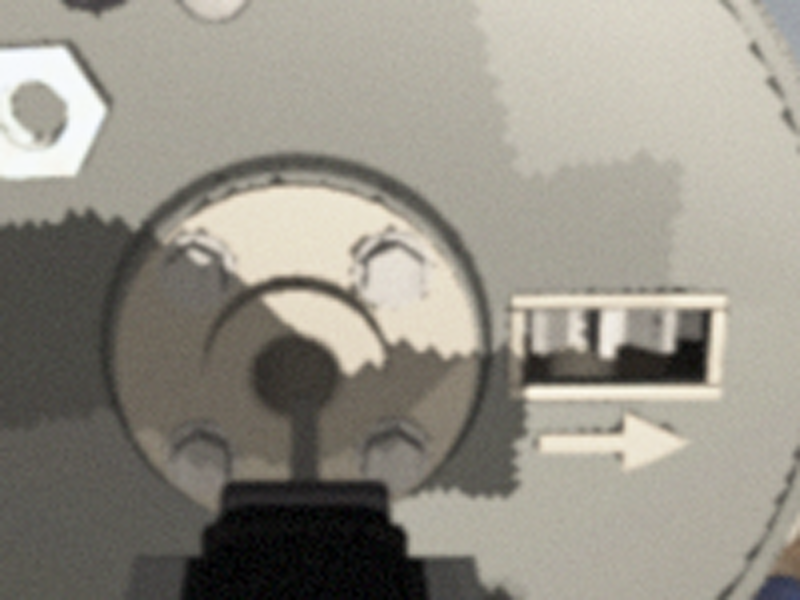

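View pics/s8.png

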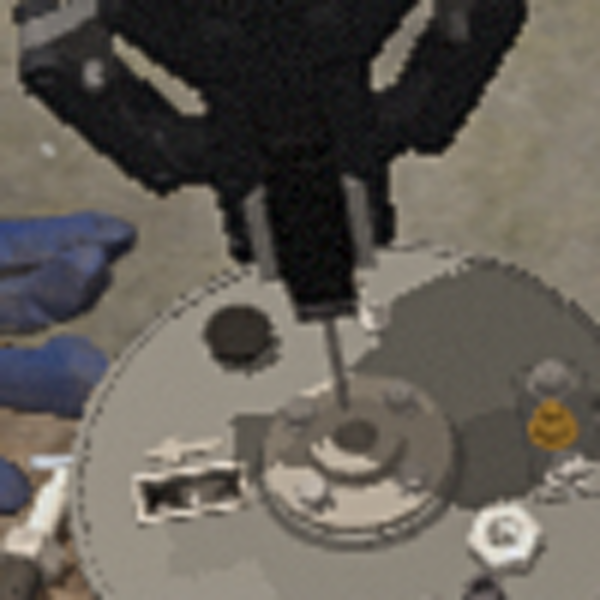

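drive_tool(
  deltas="0.0002 -0.001 0.004 0 0.01; 0.0002 -0.001 0.012 0 0.01; 0.0002 -0.001 0.020 0 0.01; 0.0002 -0.001 0.026 0 0.01; 0.0002 -0.001 0.026 0 0.01",
)

```text
clock: 22.52
eef_pos: [408.5, -305.1, 221.6]
tool_rot: [-3.14, 0.0, 0.739]
force: [0.1, 0.1, -1.3]
width: 19.4
```

```bash
python3 st.py;python3 - <<'E'
from prof import *
p=imaging.get_image("wrist"); save(p,"w9.png",(260,220,400,320),5.7)
E
```

```text
22.525 slotx 53.69 y -0.39 tipz 5.62 yaw 42.34 F slotx 0.00 y -0.14 z -1.33 [-0.01  0.   -0.02] 19.4241227706204
```

View pics/w9.png

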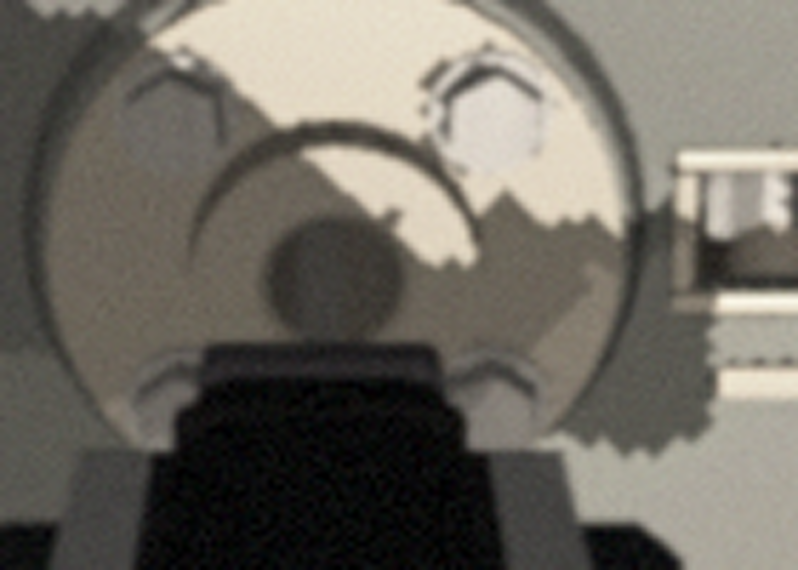

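drive_tool(
  deltas="0 0.0014 0.004 0 0.01; 0 0.0014 0.014 0 0.01; 0 0.0014 0.024 0 0.01; 0 0.0014 0.032 0 0.01; 0 0.0014 0.0375 0 0.01; 0 0.0014 0.0375 0 0.01; 0 0.0014 0.0375 0 0.01",
)

```text
clock: 23.45
eef_pos: [409.9, -306.5, 185.0]
tool_rot: [3.141, -0.0, 0.739]
force: [0.0, 0.0, -2.2]
width: 19.3
```

```bash
python3 st.py
```

```text
23.45 slotx 51.70 y -0.54 tipz -31.01 yaw 42.34 F slotx 0.00 y -0.03 z -2.19 [-0.07 -0.05  0.04] 19.269044456247478
```

drive_tool(
  deltas="0 0 0.001 0 0.01; 0 0 0.002 0 0.01; 0 0 0.003 0 0.01; 0 0 0.003 0 0.01",
)

```text
clock: 23.95
eef_pos: [409.7, -306.4, 181.8]
tool_rot: [-3.142, -0.0, 0.739]
force: [-0.2, 0.4, -1.2]
width: 19.5
```

drive_tool(
  deltas="0 0 0.0005 0 0.01; 0 0 0.001 0 0.01; 0 0 0.001 0 0.01",
)

```text
clock: 24.32
eef_pos: [409.7, -306.4, 180.8]
tool_rot: [-3.142, -0.0, 0.739]
force: [-0.2, -0.4, -1.3]
width: 19.6
```

drive_tool(
  deltas="0 0 0.0005 0 0.01; 0 0 0.0005 0 0.01",
)

```text
clock: 24.58
eef_pos: [409.8, -306.4, 180.5]
tool_rot: [3.141, -0.0, 0.739]
force: [0.2, 0.6, 1.9]
width: 19.4
```

drive_tool(
  deltas="0 0 0.0005 0 0.01; 0 0 0.0005 0 0.01",
)

```text
clock: 24.82
eef_pos: [409.8, -306.4, 180.5]
tool_rot: [3.141, -0.0, 0.739]
force: [-1.8, 1.0, 6.0]
width: 19.0
```

drive_tool(
  deltas="0 0 -0.0006 0 0.015; 0 0 -0.0006 0 0.024; 0 0 -0.0006 0 0.035; 0 0 -0.0006 0 0.06; 0 0 -0.0006 0 0.085; 0 0 -0.0006 0 0.085; 0 0 -0.0006 0 0.085",
)

```text
clock: 25.7
eef_pos: [409.7, -306.4, 180.4]
tool_rot: [3.142, -0.0, 0.739]
force: [0.4, 0.4, 0.3]
width: 85.3
```

drive_tool(
  deltas="0 0 -0.010 0 0.085; 0 0 -0.030 0 0.085; 0 0 -0.060 0 0.085; 0 0 -0.100 0 0.085; 0 0 -0.140 0 0.085; 0 0 -0.160 0 0.085; 0 0 -0.160 0 0.085; 0 0 -0.160 0 0.085",
)

```text
clock: 26.7
eef_pos: [409.2, -306.1, 339.7]
tool_rot: [-3.14, 0.0, 0.739]
force: [0.1, -0.1, -0.9]
width: 84.9
```

```bash
python3 st.py
python3 - <<'E'
from prof import *
np.set_printoptions(precision=2,suppress=True)
p=imaging.get_image("wrist"); save(p,"w10.png"); np.save("w10.npy",p,allow_pickle=True)
P=cloud(p)
m=(abs(P[...,2]-238)<4)&(np.hypot(P[...,0]-409,P[...,1]+306)<25)
print("top",m.sum(),P[m].mean(0),cv2.minAreaRect(P[m][:,:2].astype(np.float32)))
for t in ["lining","drum_track","dust_plug"]:
  for r in models.landmark_of(p,t)[:1]: print(t,r["point"],r["score"],px2w(p,*r["point"],134))
for n in ["side"]:
    q=imaging.get_image(n); save(q,"s10.png",(190,110,290,210),6)
E
python3 fit.py w10.npy
```

```text
26.7 slotx 52.53 y -0.29 tipz 123.72 yaw 42.34 F slotx -0.12 y -0.01 z -0.94 [ 0.04  0.01 -0.01] 84.88007020171699
top 1019 [ 409.95 -305.85  237.74] ((409.6201477050781, -306.40380859375), (23.371463775634766, 19.63168716430664), 41.10823440551758)
lining [370.8, 212.2] 0.75 [ 442.37 -342.48  134.  ]
drum_track [315.3, 290.1] 0.6 [ 352.64 -356.64  134.  ]
dust_plug [352.8, 272.3] 0.81 [ 389.87 -370.54  134.  ]
w10.npy 242 best [  0.38   0.     0.5  -29.  ] fixed [0.4  1.25]
```

View pics/w10.png

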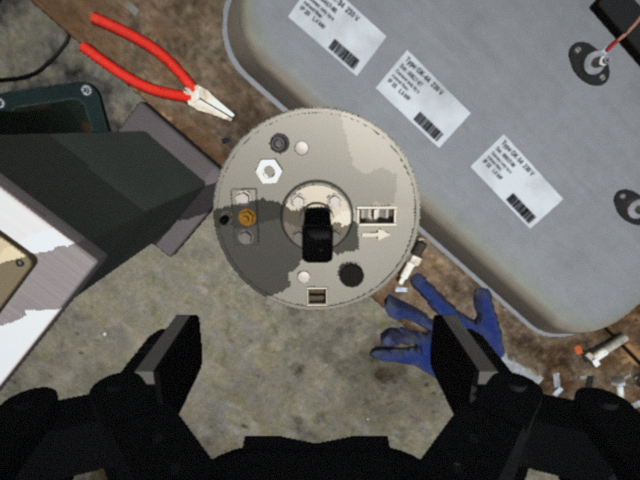

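View pics/s10.png

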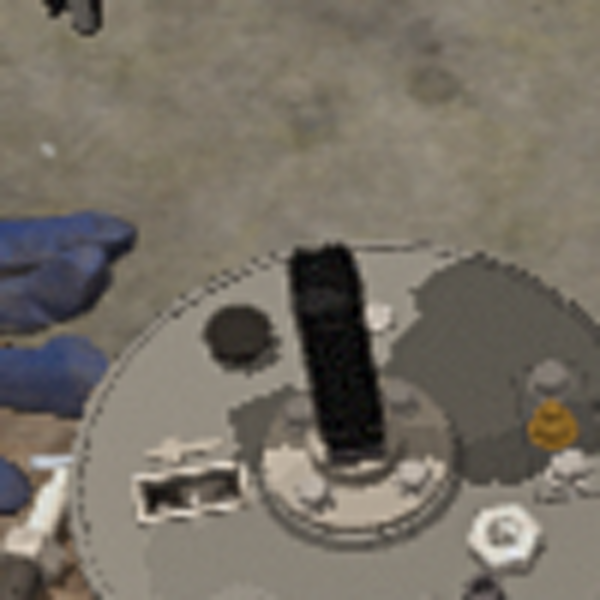

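```bash
python3 -c "
from cell import ctrl
print(ctrl.finish_job(), ctrl.read_state()['clock'])"
```

```text
the job is handed in; nothing more can be done
the job is handed in; nothing more can be done
```

I adjusted the brake, backed it off two teeth, put the spoon back upright in the stub axle, and handed the job in. The robot's clock read about 27 s, inside the 67 s limit.

- **Tightening:** I pushed the star wheel outwards about 2.5 teeth (75°) in two strokes. It turned under 3–4 N, then stopped dead, and I held a push of about 9 N on it without it giving more.
- **Backing off:** two inward strokes at about 3–4.5 N. By the depth images through the slot, the first turned the wheel about 32° and I trimmed the second to about 28°. The wheel ended within 0.25° of exactly two teeth back from where it stood after the bite, though that bite angle itself is good only to about 1–2°.
- **Spoon:** the handle is seated on the hub at about (409.6, -306.4), with its top measured at 237.7 mm against 238.5 mm expected. I felt it touch down before opening the gripper.
- **Other things:** in the last pictures the gripper is clear at about 340 mm height. The dust plug and pliers lie where they were.

**Not confirmed:**
- I could not check the 1.0 mm running clearance at the lining, because it is below the camera's resolution. In the last picture the network also placed the lining point at the slot instead of the window, so I ignored it. The clearance therefore rests on the counted teeth.
- From the spoon's position under load, the bite angle came out about 1.7° (0.06 tooth) different from the camera's value. I used the camera's.

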